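Find the high buffer of the packing scale and press it home

TASK

The packing scale stands with its top plate off, and one of its four corner buffers is a few millimetres too high. Take the feeler rod out of its block and with its tip lightly touch the cap inside each buffer in turn, going clockwise as seen from above from the corner at the robot's near left (near left, far left, far right, near right), to feel which is the high one. Then press that one, and only that one, down to its stop, firmly but without banging, and put the rod back in its block; touch the buffers with nothing but the rod and do not disturb the other things.

Things in the scene. Friction and masses are not known exactly. Their poses are not given: they have to be found in the camera images.
- scale: grey weighing scale without its top plate, fixed to the table: a flat deck 240 x 240 mm, 30 mm high. Origin at the centre of its underside, axes along its edges and within 20 degrees of the robot's (x ahead, y left). The buffers stand on the deck 72 mm either way from its centre: near left at (-72, 72), far left (72, 72), far right (72, -72), near right (-72, -72) mm
- block: black holder block, fixed, 60 x 60 x 60 mm, with an upright 14 mm through hole in the middle of its top. Origin at the centre of its underside
- rod: feeler rod standing in the block, about 120 g: steel rod 8 mm across and 55 mm long, above it a round shoulder 32 mm across, then a square aluminium grip 18 x 18 mm, its sides along x and y. Origin at the lower tip, z up: shoulder at z = 55 to 59 mm, grip 59 to 119 mm. Standing in the block, the shoulder lies on the block top and the origin is 5 mm above the block origin
- buffer_k: one of four like spring buffers on the scale (k, m, r, t are only names; corners change): steel collar 40 mm across, 34 mm high, 22 mm bore. Origin at the centre of its foot, z up. In the bore a black rubber cap 21 mm across, its top 18 mm above the origin, in the high buffer 21.5 mm. The cap first gives 2 mm on a 2 N/mm spring, then sits solid on its stem, which slides down only above about 9 N
- stem_k (a joint): how far the stem of buffer_k has been pushed down (it stays where left): 0 at the start for all four, whatever their height; 0.0035 m when the high one is on its stop, level with the others; 12 to 20 N takes it there, over 35 N harms it. The other three would sink too if pushed above 9 N, by up to 0.0018 m, and then stay too low: more than 1 mm is wrong
- buffer_m: one of four like spring buffers on the scale (k, m, r, t are only names; corners change): steel collar 40 mm across, 34 mm high, 22 mm bore. Origin at the centre of its foot, z up. In the bore a black rubber cap 21 mm across, its top 18 mm above the origin, in the high buffer 21.5 mm. The cap first gives 2 mm on a 2 N/mm spring, then sits solid on its stem, which slides down only above about 9 N
- stem_m (a joint): how far the stem of buffer_m has been pushed down (it stays where left): 0 at the start for all four, whatever their height; 0.0035 m when the high one is on its stop, level with the others; 12 to 20 N takes it there, over 35 N harms it. The other three would sink too if pushed above 9 N, by up to 0.0018 m, and then stay too low: more than 1 mm is wrong
- buffer_r: one of four like spring buffers on the scale (k, m, r, t are only names; corners change): steel collar 40 mm across, 34 mm high, 22 mm bore. Origin at the centre of its foot, z up. In the bore a black rubber cap 21 mm across, its top 18 mm above the origin, in the high buffer 21.5 mm. The cap first gives 2 mm on a 2 N/mm spring, then sits solid on its stem, which slides down only above about 9 N
- stem_r (a joint): how far the stem of buffer_r has been pushed down (it stays where left): 0 at the start for all four, whatever their height; 0.0035 m when the high one is on its stop, level with the others; 12 to 20 N takes it there, over 35 N harms it. The other three would sink too if pushed above 9 N, by up to 0.0018 m, and then stay too low: more than 1 mm is wrong
- buffer_t: one of four like spring buffers on the scale (k, m, r, t are only names; corners change): steel collar 40 mm across, 34 mm high, 22 mm bore. Origin at the centre of its foot, z up. In the bore a black rubber cap 21 mm across, its top 18 mm above the origin, in the high buffer 21.5 mm. The cap first gives 2 mm on a 2 N/mm spring, then sits solid on its stem, which slides down only above about 9 N
- stem_t (a joint): how far the stem of buffer_t has been pushed down (it stays where left): 0 at the start for all four, whatever their height; 0.0035 m when the high one is on its stop, level with the others; 12 to 20 N takes it there, over 35 N harms it. The other three would sink too if pushed above 9 N, by up to 0.0018 m, and then stay too low: more than 1 mm is wrong
- level: bystander: round bubble level 38 mm across, 12 mm high, lying loose on the middle of the scale's deck. Origin under its centre
- cup: bystander: loose black plastic ring 52 mm across, 28 mm high, beside the block. Origin under its centre
- tin: bystander: round steel tin 62 mm across, 30 mm high. Origin under its centre
- screwdriver: bystander: screwdriver lying on the table. Origin under it
- cd: bystander: disc case 125 x 142 x 10 mm lying flat. Origin under its centre
There are look-alikes about, which are no part of the job. Leave any green look-alike of the block alone. Leave any yellow look-alike of the rod alone.

How it is judged:
On the way, in this order (a step that is already met when the one before it is completed fails the run):
1. the rod is taken out of the block (z of rod in the frame of block above 0.075 m), for 0.05 s.
2. the rod touches the cap of the near left buffer (x of rod in the frame of scale below -0.05 m and y of rod in the frame of scale above 0.05 m and z of rod in the frame of scale below 0.057 m and (contact force between rod and buffer_k above 0.5 N or contact force between rod and buffer_m above 0.5 N or contact force between rod and buffer_r above 0.5 N or contact force between rod and buffer_t above 0.5 N)).
3. the rod touches the cap of the far left buffer (x of rod in the frame of scale above 0.05 m and y of rod in the frame of scale above 0.05 m and z of rod in the frame of scale below 0.057 m and (contact force between rod and buffer_k above 0.5 N or contact force between rod and buffer_m above 0.5 N or contact force between rod and buffer_r above 0.5 N or contact force between rod and buffer_t above 0.5 N)).
4. the rod touches the cap of the far right buffer (x of rod in the frame of scale above 0.05 m and y of rod in the frame of scale below -0.05 m and z of rod in the frame of scale below 0.057 m and (contact force between rod and buffer_k above 0.5 N or contact force between rod and buffer_m above 0.5 N or contact force between rod and buffer_r above 0.5 N or contact force between rod and buffer_t above 0.5 N)).
5. the rod touches the cap of the near right buffer (x of rod in the frame of scale below -0.05 m and y of rod in the frame of scale below -0.05 m and z of rod in the frame of scale below 0.057 m and (contact force between rod and buffer_k above 0.5 N or contact force between rod and buffer_m above 0.5 N or contact force between rod and buffer_r above 0.5 N or contact force between rod and buffer_t above 0.5 N)).
6. the high buffer has been pressed down to within 1 mm of its stop (value of joint any of stem_k, stem_m, stem_r, stem_t above 0.0025 m), for 0.1 s.
At the end, for the whole second after the job is handed in: the high buffer's stem is pressed to within 1 mm of its stop, the other three stems have gone down less than 1 mm, and the rod stands at rest in its block: within 7 mm of the hole's axis, less than 0.1 rad from upright, its shoulder within 4 mm of the block's top (value of joint any of stem_k, stem_m, stem_r, stem_t above 0.0025 m and (value of joint stem_k below 0.001 m or value of joint stem_k above 0.0025 m) and (value of joint stem_m below 0.001 m or value of joint stem_m above 0.0025 m) and (value of joint stem_r below 0.001 m or value of joint stem_r above 0.0025 m) and (value of joint stem_t below 0.001 m or value of joint stem_t above 0.0025 m) and horizontal distance between rod and block below 0.007 m and z of rod in the frame of block between 0.001 and 0.009 m and angle between rod's own z axis and vertical below 0.1 rad and linear speed of rod below 0.02 m/s); the robot touches nothing.
It fails at once if the rod bears on a buffer with more than 35 N (contact force between rod and buffer_k above 35 N or contact force between rod and buffer_m above 35 N or contact force between rod and buffer_r above 35 N or contact force between rod and buffer_t above 35 N).
It fails at once if the gripper or arm touches a buffer (contact force between any of the fingers, the arm and buffer_k above 1 N or contact force between any of the fingers, the arm and buffer_m above 1 N or contact force between any of the fingers, the arm and buffer_r above 1 N or contact force between any of the fingers, the arm and buffer_t above 1 N).
It fails at once if a bystander is moved by more than 20 mm (distance of any of level, cup, tin, screwdriver, cd from where it was at the start of the episode above 0.02 m).
It also fails if it takes over 58 s, if anything falls off the work surface, if the arm or the gripper's body presses on something with over 40 N, if the wrist force passes 120 N, or if a joint passes its speed limit or range.

ROBOT

A 7-joint arm with a two-finger parallel gripper is mounted at the origin on the work surface. World frame = base frame: x ahead of the robot, y to its left, z up, the work surface at z = 0. Lengths are in m, angles in rad, forces in N, time in s.
With the tool pointing down it reaches from about 0.4 to 0.875 m from the base axis. Payload 19.3 kg.
Tool frame: the origin (TCP) lies at the very end of the fingers, on their centre line; the grasp point (between the pads) lies 19 mm behind it; z points along the fingers, y is the direction in which the jaws open and shut (so a half turn about z gives the same grasp; the last joint's range is limited). The gripper opens to 85 mm and grips with 20 to 120 N. Pads are 22 mm wide; open, the fingers measure 114 mm over their backs; the gripper's body (76 mm by 85 mm) begins 54 mm behind the grasp point. The pads swing forward as they close: fully open they stand 13 mm farther back than shut.
Start: joints at [1.248, 0.521, -0.036, 1.599, 0.021, 1.021, -0.113], TCP at [0.156, -0.605, 0.231] pointing down, gripper open.
Joint ranges: [-2.91, 2.91], [-0.3, 2.13], [-1.5, 1.42], [0.17, 2.43], [-1.26, 4.41], [0.16, 1.93], [-2.52, 2.52]. Speed limits (rad/s): [1.89, 1.89, 2.39, 2.39, 3.01, 3.01, 3.01].

INTERFACE

Orientations are given as [roll, pitch, yaw] about the fixed x, y, z axes, in that order (R = Rz(yaw) Ry(pitch) Rx(roll)).
In Python, from workcell import bot, grab_frame, calibration, workorder gives the robot as it stands.
- The arm moves only by the tool move_arm, never from a script. Its arguments are lists of equal length, an entry for each row: "jaw": the closure in counts, from 0 (fully open) to 255 (shut); "dp": the shift along the tool's x, y, z in units of 800 mm (1.0 is 800 mm), a list of three; "rotation": the turn, a rotation vector about the tool's x, y, z in units of pi rad (1.0 is pi rad), a list of three. In form: {"jaw": [jaw, ...], "dp": [[dx, dy, dz], ...], "rotation": [[rx, ry, rz], ...]}. A call has 1 to 10 rows; each row shifts and turns the commanded pose from where the row before left it, along the tool's axes as they then stand; what a row does not reach is not made up. A row lasts 1/8 s, in which the tool goes at most 62.5 mm and 10.7 degrees, less where a joint would pass 70% of its speed; a pose out of reach is approached as far as the arm can. A call with a number of a shift or a turn outside -1 to 1 is refused whole. A call with a gripper value outside its range is refused whole. The fingers move at their own pace and stop on an object; "squeeze" is the grip in N (left out, the last holds). Time passes only in rows, so rows that do not move let the fingers close. It gives the time, the measured TCP pose, the force and the opening at its end, in the units of the state.
- bot.observe(): the state, without advancing time (a new reading comes with each control period).
- grab_frame(name): name is "side" or "top"; returns the picture (420x560x3 uint8, blue, green, red); there is no depth.
- calibration(name): a dict with "camera_matrix" (3x3 intrinsics, pixels), "dist" ([k1, k2, p1, p2, k3] as OpenCV has them; the pictures are not rectified), "T" (4x4, takes a point from camera to world coordinates). Camera axes: x right, y down, z forward; pixel columns grow to the right and rows downward; lengths in m; the calibration is good to about 2 mm. A picture is of the moment at which its call begins. calibration takes no time and is no camera call.
- workorder.job_done(): hands the job in, once; it reports no verdict.
The state is a dict: "clock": time; "qpos": joint angles; "qd": joint speeds; "joint_efforts": joint torques, N m; "position": TCP position; "tool_rot": TCP orientation; "force": force on the tool from outside, world axes, zero at the start; "moment": the same for the moment, N m; "grip_width": finger opening in m.
Only numpy, scipy, OpenCV 4.12 (cv2) and the standard library are available. Lean on these libraries where they do the work, as an engineer would, in place of code of your own. Each camera call takes 0.05 s, during which the arm holds its last target. There are 200 camera calls.

## Working session

There is one attempt and no reset: what is moved stays moved. The work goes in short steps, Python scripts to look and compute and a tool call to move; the robot and the scene stay as the last step left them, time stands still between calls to the robot, and variables do not carry over. Pictures are saved under pics/ and viewed, about 8 in all and at most 12, crops included, and the job is handed in when it is done.

Besides the shell and the picture viewer there is one more tool, called by a JSON object that holds its "name" and its "arguments", one argument or row to a line. move_arm: Moves the arm, as the interface text tells. Shifts and turns lie within -1 to 1; 1 stands for 800 mm of shift or pi rad of turn. Its arguments: {"type":"object","properties":{"jaw":{"type":"array","items":{"type":"number"}},"dp":{"type":"array","items":{"type":"array","items":{"type":"number","minimum":-1,"maximum":1}}},"rotation":{"type":"array","items":{"type":"array","items":{"type":"number","minimum":-1,"maximum":1}}},"squeeze":{"type":"number"}},"required":["jaw","dp","rotation"]}

```bash
mkdir -p pics; python3 - <<'E'
from workcell import bot, grab_frame, calibration
import cv2,numpy as np
np.set_printoptions(precision=4,suppress=True)
for n in ("side","top"):
    cv2.imwrite(f"pics/{n}0.png",grab_frame(n)); c=calibration(n)
    print(n,c)
print(bot.observe())
E
```

```text
side {'camera_matrix': array([[493.3622,   0.    , 274.0382],
       [  0.    , 493.3622, 214.7829],
       [  0.    ,   0.    ,   1.    ]]), 'dist': array([-0.0689,  0.    ,  0.    ,  0.    ,  0.    ]), 'T': array([[ 0.9875, -0.1043,  0.1184,  0.3572],
       [-0.1562, -0.5416,  0.826 , -1.0496],
       [-0.022 , -0.8342, -0.5511,  0.7494],
       [ 0.    ,  0.    ,  0.    ,  1.    ]])}
top {'camera_matrix': array([[529.2528,   0.    , 276.4908],
       [  0.    , 529.2528, 212.5892],
       [  0.    ,   0.    ,   1.    ]]), 'dist': array([-0.0446,  0.    ,  0.    ,  0.    ,  0.    ]), 'T': array([[-0.0199, -0.9976,  0.0665,  0.4254],
       [-0.9997,  0.0209,  0.0145, -0.0192],
       [-0.0159, -0.0662, -0.9977,  1.5573],
       [ 0.    ,  0.    ,  0.    ,  1.    ]])}
{'clock': 0.1, 'qpos': array([ 1.2478,  0.5219, -0.0363,  1.5999,  0.0212,  1.0211, -0.1128]), 'qd': array([ 0.0004, -0.0016,  0.0021, -0.0024, -0.0008, -0.0003, -0.0009]), 'joint_efforts': array([  0.0058, -92.849 ,   1.9853, -37.0535,   0.0182,   0.0055,
         0.0001]), 'position': array([ 0.1562, -0.6049,  0.2308]), 'tool_rot': array([-3.1406,  0.0001,  0.2528]), 'force': array([ 0.8563,  0.0368, -0.3295]), 'moment': array([ 0.0343, -0.0568, -0.005 ]), 'grip_width': 0.08549429472157007}
```

View pics/top0.png

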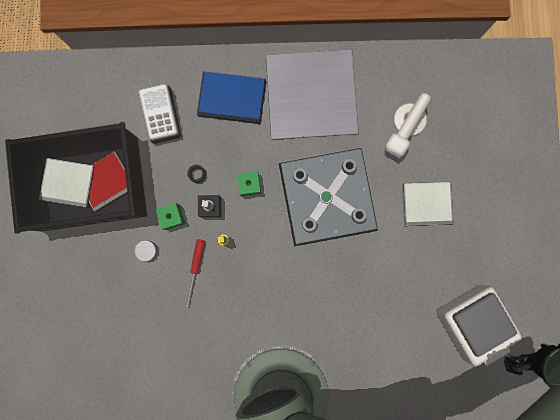

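View pics/side0.png

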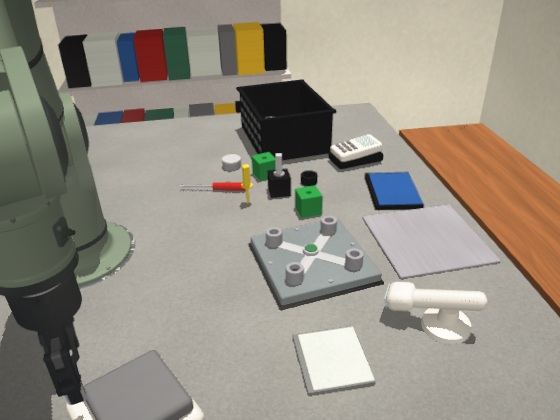

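The top view shows the scale centred at about (327,197) px, with its buffers at (310,225), (300,175), (350,166) and (359,216). The black block with the rod is at (208,206), the cup at (197,173), and the green and yellow look-alikes are nearby. I'll take a closer crop to measure from.

```bash
cat > h.py <<'E'
import cv2,numpy as np
from workcell import bot, grab_frame, calibration
np.set_printoptions(precision=4,suppress=True)
def ray(n,uv):
    c=calibration(n); p=cv2.undistortPoints(np.array([[uv]],float),c["camera_matrix"],c["dist"])[0,0]
    T=c["T"]; return T[:3,3],T[:3,:3]@np.array([p[0],p[1],1])
def plane(n,uv,z):
    o,d=ray(n,uv); return o+d*(z-o[2])/d[2]
def tri(a,b):
    A=np.zeros((3,3));B=np.zeros(3);r=[]
    for n,uv in (("top",a),("side",b)):
        o,d=ray(n,uv);d=d/np.linalg.norm(d);P=np.eye(3)-np.outer(d,d);A+=P;B+=P@o;r.append((P,o))
    x=np.linalg.solve(A,B); return x,[np.linalg.norm(P@(x-o)) for P,o in r]
def proj(n,X):
    c=calibration(n);T=np.linalg.inv(c["T"])
    return cv2.projectPoints(np.array(X,float).reshape(-1,1,3),cv2.Rodrigues(T[:3,:3])[0],T[:3,3],c["camera_matrix"],c["dist"])[0][:,0]
E
python3 - <<'E'
from h import *
t=cv2.imread("pics/top0.png");s=cv2.imread("pics/side0.png")
a=cv2.resize(t[140:255,180:390],(800,438),interpolation=cv2.INTER_CUBIC)
cv2.imwrite("pics/c1.png",a)
b=cv2.resize(s[140:310,235:400],(582,600),interpolation=cv2.INTER_CUBIC)
cv2.imwrite("pics/c2.png",b)
E
```

```text
(no output)
```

View pics/c1.png

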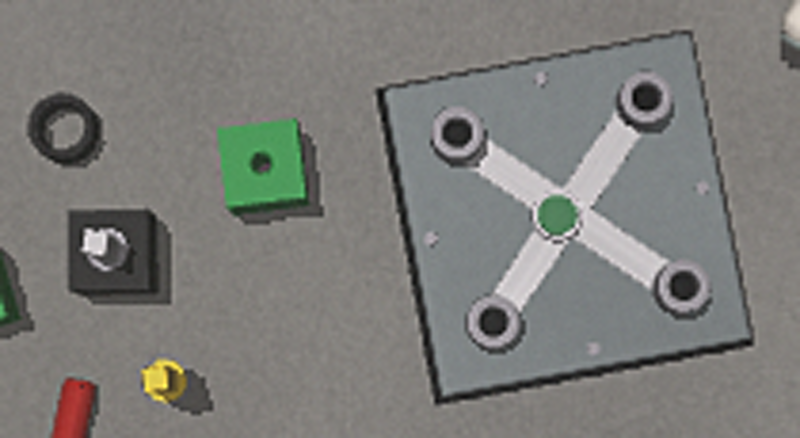

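View pics/c2.png

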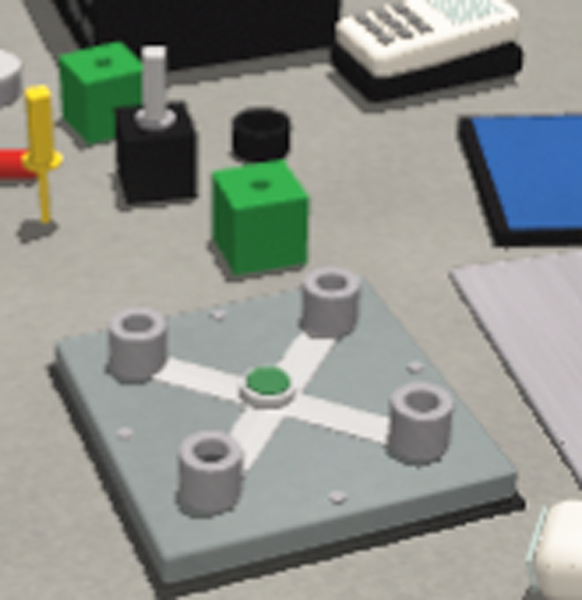

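The top crop shows the dark bores clearly, and the block is almost square to the image axes. The side crop shows the rod upright in the black block. Next I measure by masks.

```bash
python3 - <<'E'
from h import *
t=cv2.imread("pics/top0.png");s=cv2.imread("pics/side0.png")
def blobs(im,mask,x0,y0,x1,y1,amin):
    m=np.zeros_like(mask);m[y0:y1,x0:x1]=mask[y0:y1,x0:x1]
    n,l,st,c=cv2.connectedComponentsWithStats(m.astype(np.uint8))
    return [(st[i][:5],c[i]) for i in range(1,n) if st[i][4]>=amin]
g=t.max(2)
# deck corners: deck colour blob
hull=None
print("bores")
for st,c in blobs(t,g<75,285,155,375,238,12): print(st,c,plane("top",c,.056))
# scale bluish-grey deck
d=((t[...,0].astype(int)-t[...,2])>5)&(g<160)
m=np.zeros_like(g);m[140:255,270:385]=d[140:255,270:385]*255
cs=max(cv2.findContours(m,0,2)[0],key=cv2.contourArea)
r=cv2.minAreaRect(cs);print("deck",r)
P=np.array([plane("top",p,.03) for p in cv2.boxPoints(r)]);print(P,P.mean(0),np.linalg.norm(P-np.roll(P,1,0),axis=1))
# block
print("block");
for st,c in blobs(t,g<75,190,185,225,225,30): print(st,c,plane("top",c,.06))
m=np.zeros_like(g);m[190:222,194:224]=(g<60)[190:222,194:224]*255
cs=max(cv2.findContours(m,0,2)[0],key=cv2.contourArea);r=cv2.minAreaRect(cs);print(r,[plane("top",p,.06) for p in cv2.boxPoints(r)])
print("grip/shoulder top view")
for st,c in blobs(t,g>110,199,196,216,213,5): print(st,c)
for st,c in blobs(t,g>200,199,196,216,213,5): print(st,c,plane("top",c,.124))
print(g[196:214,198:216])
gs=s.max(2);print("side");print(gs[150:182,270:290])
E
```

```text
bores
[346 162   7   7  43] [349.     165.1395] [ 0.657  -0.2072  0.056 ]
[342 165  15  10  37] [348.6216 171.1622] [ 0.6397 -0.2056  0.056 ]
[296 171   8   7  48] [299.5    174.2083] [ 0.634  -0.0652  0.056 ]
[294 179  12   5  17] [299.3529 181.4118] [ 0.6133 -0.0643  0.056 ]
[285 189  10  49  94] [288.9894 214.7234] [ 0.5187 -0.0327  0.056 ]
[356 211   7   8  45] [358.9333 214.5556] [ 0.515  -0.2312  0.056 ]
[352 213  15  11  33] [357.8485 220.2727] [ 0.4988 -0.2276  0.056 ]
[306 221   7   7  45] [309. 224.] [ 0.4911 -0.0889  0.056 ]
[304 224  14   9  24] [312.2917 229.5833] [ 0.4751 -0.0978  0.056 ]
[331 229  44   9  85] [353.8824 233.6353] [ 0.4612 -0.2153  0.056 ]
deck ((328.339599609375, 195.8113250732422), (81.70124816894531, 82.19268798828125), 79.3803482055664)
[[ 0.671  -0.0112  0.03  ]
 [ 0.7104 -0.2475  0.03  ]
 [ 0.4756 -0.2836  0.03  ]
 [ 0.4368 -0.0498  0.03  ]] [ 0.5734 -0.148   0.03  ] [0.2374 0.2395 0.2376 0.237 ]
block
[198 195  24  23 426] [210.2019 206.4977] [0.5466 0.1909 0.06  ]
((214.25003051757812, 210.75003051757812), (16.970563888549805, 28.991378784179688)
[... 3647 characters left out ...]
  35  34
   51 131]
 [ 34  35  34  58  92 107 112 118 119 120 155 188 181 146  86  34  35  34
   35  95]
 [ 35  35  36  39  72 101 109 113 114 114 131 147 128  84  46  35  34  35
   35  78]
 [ 35  34  35  32  41  61  71  80  87  87  87  79  61  40  36  35  34  33
   34  51]
 [ 35  36  34  33  28  25  33  43  46  45  48  43  33  35  35  35  35  33
   35  35]
 [ 33  35  35  36  34  32  33  36  34  33  34  35  34  31  31  31  30  28
   28  28]
 [ 31  35  35  33  31  32  31  30  29  27  27  26  27  26  26  26  23  24
   24  22]
 [ 25  27  25  26  27  25  25  25  25  24  23  24  23  23  23  22  23  24
   22  23]
 [ 24  24  24  23  23  23  24  22  23  24  24  23  23  25  24  23  23  22
   26  24]]
```

```bash
python3 - <<'E'
from h import *
t=cv2.imread("pics/top0.png");s=cv2.imread("pics/side0.png")
g=t.max(2);gs=s.max(2)
k=8
def up(im,x0,y0,x1,y1): return cv2.resize(im[y0:y1,x0:x1],None,fx=k,fy=k,interpolation=cv2.INTER_CUBIC)
def back(p,x0,y0): return (np.array(p)+.5)/k-.5+np.array([x0,y0])
def big(m): return max(cv2.findContours(m.astype(np.uint8),0,1)[0],key=cv2.contourArea)
u=up(g,196,194,218,216)
m=cv2.morphologyEx((u>185).astype(np.uint8),cv2.MORPH_OPEN,np.ones((24,24)))
r=cv2.minAreaRect(big(m));a=back(r[0],196,194);print("grip top",a,np.array(r[1])/k,r[2],plane("top",a,.124))
B=back(cv2.boxPoints(r),196,194);Q=np.array([plane("top",p,.124) for p in B]);e=Q[1]-Q[0];print("grip edge angle deg",np.degrees(np.arctan2(e[1],e[0])),np.linalg.norm(e))
us=up(gs,272,150,286,160)
c=cv2.moments(big(us>190));b=back([c['m10']/c['m00'],c['m01']/c['m00']],272,150);print("side top",b,tri(a,b))
# collars in side: expected places
S=np.array([[.4911,-.0889],[.634,-.0652],[.657,-.2072],[.515,-.2312]])
ct=S.mean(0);L=np.array([[-72,72],[72,72],[72,-72],[-72,-72]])/1000
d=S-ct;yaw=np.arctan2((L[:,0]*d[:,1]-L[:,1]*d[:,0]).sum(),(L*d).sum());R=np.array([[np.cos(yaw),-np.sin(yaw)],[np.sin(yaw),np.cos(yaw)]])
F=ct+L@R.T;print("yaw",np.degrees(yaw),"ctr",ct,"fit",F,"res mm",(S-F)*1e3)
for f in F:
    p=proj("side",[*f,.064])[0];x,y=(p-8).astype(int)
    w=up(gs,x,y,x+17,y+17);  # bore hole darker: central blob
    mm=cv2.morphologyEx((w<95).astype(np.uint8),cv2.MORPH_OPEN,np.ones((9,9)))
    n,l,st,c=cv2.connectedComponentsWithStats(mm)
    for i in range(1,n): print(p,back(c[i],x,y),st[i][2:]/np.array([k,k,k*k]))
# block top outline in side: check
print("level px",proj("top",[*ct,.042]),proj("side",[*ct,.042]))
print("cup etc, block proj", proj("top",[[.551,.1974,.06]]))
E
```

```text
grip top [204.625  203.4375] [5.    5.375] 90.0 [0.5501 0.1971 0.124 ]
grip edge angle deg -91.23502912089339 0.014714182690351657
side top [278.2712 154.3537] (array([0.5514, 0.1974, 0.1211]), [np.float64(0.0011080565022928463), np.float64(0.001108056502292799)])
yaw 9.436202987309171 ctr [ 0.5743 -0.1481] fit [[ 0.4914 -0.0889]
 [ 0.6335 -0.0653]
 [ 0.6571 -0.2073]
 [ 0.5151 -0.231 ]] res mm [[-0.3449  0.0036]
 [ 0.5036  0.0949]
 [-0.1051  0.1464]
 [-0.0536 -0.2449]]
[293.8694 266.2171] [294.4689 269.1877] [4.75   1.875  7.9688]
level px [[328.7112 194.8845]] [[311.9338 248.4549]]
cup etc, block proj [[207.914 204.993]]
```

{"name": "move_arm", "arguments": {
  "jaw": [0,0,0,0,0,0,0,0,0,0],
  "dp": [
    [0,0,-0.0125],
    [0,0,-0.0125],
    [0.0537,-0.0477,0],
    [0.0537,-0.0477,0],
    [0.0537,-0.0477,0],
    [0.0537,-0.0477,0],
    [0.0537,-0.0477,0],
    [0.0537,-0.0477,0],
    [0.0537,-0.0477,0],
    [0.0537,-0.0477,0]
  ],
  "rotation": [
    [0,0,0.0402],
    [0,0,0.0402],
    [0,0,0],
    [0,0,0],
    [0,0,0],
    [0,0,0],
    [0,0,0],
    [0,0,0],
    [0,0,0],
    [0,0,0]
  ]
}}

```text
clock: 1.35
position: [0.501, -0.2984, 0.2512]
tool_rot: [-3.142, 0.0, 0.0]
force: [-0.6, -0.8, -0.3]
grip_width: 0.0851
```

```bash
python3 - <<'E'
from h import *
t=cv2.imread("pics/top0.png").max(2);k=8
u=cv2.resize(t[194:216,196:218],None,fx=k,fy=k,interpolation=cv2.INTER_CUBIC)
for th in (130,150,170):
    m=cv2.morphologyEx((u>th).astype(np.uint8),cv2.MORPH_OPEN,cv2.getStructuringElement(2,(23,23)))
    c=max(cv2.findContours(m,0,1)[0],key=cv2.contourArea);print(th,cv2.minAreaRect(c),cv2.contourArea(c)/64)
# block outline vs table: threshold ~70 with table ~100?
print(t[190:222:3,192:228])
E
```

```text
130 ((71.89230346679688, 76.93846893310547), (49.03549575805664, 53.362159729003906), 3.1798300743103027) 34.8828125
150 ((71.82759094238281, 77.43103790283203), (47.036338806152344, 50.324771881103516), 3.3664605617523193) 31.234375
170 ((71.27182006835938, 78.56359100341797), (45.642982482910156, 46.24223327636719), 2.862405300140381) 27.7265625
[[126 126 124 126 127 130 126 127 131 131 132 130 130 131 129 134 132 130
  126 131 130 134 129 131 134 130 130 129 128 125 133 130 128 128 129 133]
 [129 129 124 129 132 124 129 132 135 133 134 132 133 135 133 134 132 129
  134 130 127 133 137 134 135 134 130 131 130 131 131 135 133 124 126 132]
 [130 126 126 127 133 119  60  57  60  58  60  57  59  60  63  60  60  61
   61  57  63  57  63  59  61  62  53  37  57 137 133 127 127 129 126 130]
 [128 127 125 127 129 114  60  61  62  57  49  47  50  46  52  46  48  50
   55  58  60  64  66  63  66  64  58  35  34  69  78  77 139 133 127 131]
 [132 131 131 130 133 119  59  59  58  41 227 212 209 205 207 227  86  68
  124 189 146  57  64  62  62  67  60  36  34  71  85  77  69 141 132 134]
 [125
[... 189 characters left out ...]
  98 182 146  75  73  74  72
   79  97  78  40  40  69  65  66  58  34  39  69  84  75  70 139 129 134]
 [132 131 134 131 134 118  64  60  63  63  64  65  59  58  65  77  71  62
   63  62  65  39  37  64  66  65  67  39  39  55  81  77  66 140 130 127]
 [128 128 130 128 136 123  62  61  65  63  64  65  60  64  66  64  64  62
   63  64  64  64  67  65  62  67  67  37  38  55  83  77  74 142 134 125]
 [129 128 131 128 126 137 130 137 104  69  45  48  50  52  51  56  52  65
   66  66  63  66  66  63  64  68  66  68  65  78  82  77  73 145 135 134]
 [127 127 130 130 129 129 132 128 128 129 128 136 136 142 138 135 134 131
  134 133 128 131 131 135 131 134 134 137 133 136 131 128 134 135 127 127]]
```

{"name": "move_arm", "arguments": {
  "jaw": [0,0,0,0,0,0,0,0,0,0],
  "dp": [
    [0.0062,-0.062,0],
    [0.0062,-0.062,0],
    [0.0062,-0.062,0],
    [0.0062,-0.062,0],
    [0.0062,-0.062,0],
    [0.0062,-0.062,0],
    [0.0062,-0.062,0],
    [0.0062,-0.062,0],
    [0.0062,-0.062,0],
    [0.0062,-0.062,0]
  ],
  "rotation": [
    [0,0,0],
    [0,0,0],
    [0,0,0],
    [0,0,0],
    [0,0,0],
    [0,0,0],
    [0,0,0],
    [0,0,0],
    [0,0,0],
    [0,0,0]
  ]
}}

```text
clock: 2.6
position: [0.5493, 0.1977, 0.2511]
tool_rot: [3.141, 0.0, 0.0]
force: [0.1, -0.1, -0.4]
grip_width: 0.0851
```

```bash
python3 - <<'E'
from h import *
o=bot.observe();print(o['position'],o['tool_rot'],o['qpos'],o['force'])
s=grab_frame("side");t=grab_frame("top")
a=cv2.resize(s[90:220,220:350],(500,500),interpolation=cv2.INTER_CUBIC);cv2.imwrite("pics/s1.png",a)
E
```

```text
[0.5493 0.1977 0.2511] [3.1414 0.0003 0.    ] [-0.2723  0.4436 -0.2434  1.6807  0.1209  1.0323 -2.1259] [ 0.1004 -0.0718 -0.351 ]
```

View pics/s1.png

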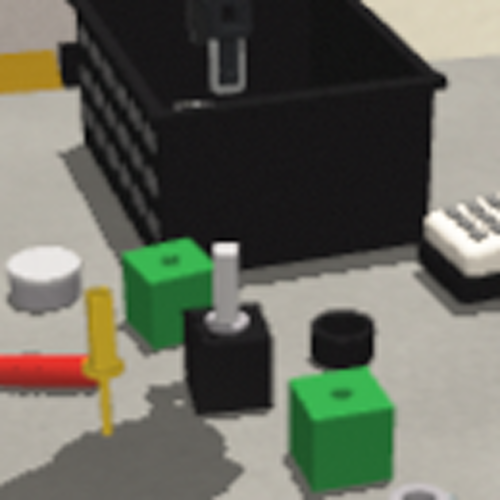

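The picture shows the fingers straight above the rod (finger at column 228, rod at 227). I'll descend and grip.

{"name": "move_arm", "arguments": {
  "jaw": [0,0,0,0,0,0],
  "dp": [
    [0.0019,0,0.05],
    [0,0,0.05],
    [0,0,0.05],
    [0,0,0.05],
    [0,0,0.0265],
    [0,0,0]
  ],
  "rotation": [
    [0,0,0],
    [0,0,0],
    [0,0,0],
    [0,0,0],
    [0,0,0],
    [0,0,0]
  ],
  "squeeze": 60
}}

```text
clock: 3.45
position: [0.55, 0.1956, 0.0687]
tool_rot: [3.14, 0.003, 0.0]
force: [0.0, -1.2, 0.8]
grip_width: 0.0854
```

{"name": "move_arm", "arguments": {
  "jaw": [255,255,255,255,255,255,255],
  "dp": [
    [0,0,0],
    [0,0,0],
    [0,0,0],
    [0,0,0],
    [0,0,0],
    [0,0,0],
    [0,0,0]
  ],
  "rotation": [
    [0,0,0],
    [0,0,0],
    [0,0,0],
    [0,0,0],
    [0,0,0],
    [0,0,0],
    [0,0,0]
  ],
  "squeeze": 60
}}

```text
clock: 4.32
position: [0.5512, 0.1963, 0.0708]
tool_rot: [-3.141, -0.001, 0.0]
force: [-2.2, -1.2, 9.4]
grip_width: 0.019
```

```bash
python3 - <<'E'
from h import *
o=bot.observe();print(o['clock'],o['position'],o['tool_rot'],o['force'],o['moment'],o['grip_width'])
E
```

```text
4.325 [0.5512 0.1963 0.0708] [-3.1414 -0.0008  0.    ] [-2.1552 -1.2383  9.3702] [-0.2565  0.3801 -0.0488] 0.018962974253991037
```

{"name": "move_arm", "arguments": {
  "jaw": [255,255,255,255,255,255,255],
  "dp": [
    [0,0,-0.0125],
    [0,0,-0.03],
    [0,0,-0.03],
    [0,0,-0.03],
    [0,0,-0.0275],
    [0,0,0],
    [0,0,0]
  ],
  "rotation": [
    [0,0,0],
    [0,0,0],
    [0,0,0],
    [0,0,0],
    [0,0,0],
    [0,0,0],
    [0,0,0]
  ]
}}

```text
clock: 5.2
position: [0.5507, 0.196, 0.1738]
tool_rot: [3.141, 0.0, 0.0]
force: [-0.6, -0.4, -1.7]
grip_width: 0.0185
```

```bash
python3 - <<'E'
from h import *
s=grab_frame("side")
o=bot.observe();print(o['clock'],o['position'],o['tool_rot'],o['force'],o['moment'],o['grip_width'])
a=cv2.resize(s[90:220,220:350],(500,500),interpolation=cv2.INTER_CUBIC);cv2.imwrite("pics/s2.png",a)
E
```

```text
5.25 [0.5506 0.196  0.1735] [3.1412 0.0009 0.0002] [ 0.0833 -0.0887 -0.5186] [ 0.0017 -0.0103  0.0354] 0.019121624267328795
```

View pics/s2.png

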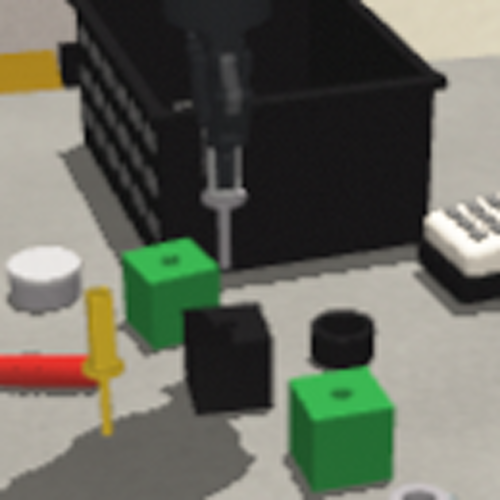

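The picture shows the rod out of its block and hanging upright, with its tip at about crop (225,265). Before touching anything I need the sensor noise and the tare.

```bash
cat >> h.py <<'E'
def avg(n=6):
    f=[];p=[]
    for i in range(n):
        grab_frame("top");o=bot.observe();f.append(o["force"]);p.append(o["position"])
    f=np.array(f);p=np.array(p)
    print(round(o["clock"],2),"F",f.mean(0),"sd",f.std(0),"P",p.mean(0),"sd",p.std(0),o["tool_rot"])
    return f.mean(0),p.mean(0)
E
python3 -c "
from h import *
f,p=avg(10)"
```

```text
5.75 F [-0.0634 -0.2003 -1.0371] sd [0.3661 0.4498 0.4834] P [0.5508 0.1962 0.1737] sd [0.0001 0.     0.0002] [3.1416 0.0001 0.0002]
```

{"name": "move_arm", "arguments": {
  "jaw": [255,255,255,255,255,255,255,255,255,255],
  "dp": [
    [-0.0106,0.0509,0],
    [-0.0106,0.0509,0],
    [-0.0106,0.0509,0],
    [-0.0106,0.0509,0],
    [-0.0106,0.0509,0],
    [-0.0106,0.0509,0],
    [-0.0106,0.0509,0],
    [0,0,0.02],
    [0,0,0.02],
    [0,0,0]
  ],
  "rotation": [
    [0,0,0],
    [0,0,0],
    [0,0,0],
    [0,0,0],
    [0,0,0],
    [0,0,0],
    [0,0,0],
    [0,0,0],
    [0,0,0],
    [0,0,0]
  ]
}}

```text
clock: 7.0
position: [0.4911, -0.0876, 0.1408]
tool_rot: [-3.141, 0.002, 0.002]
force: [0.7, 1.6, -0.6]
grip_width: 0.019
```

```bash
python3 - <<'E'
from h import *
avg(4)
s=grab_frame("side")
x0,y0=250,190
k=5
a=cv2.resize(s[y0:y0+110,x0:x0+130],None,fx=k,fy=k,interpolation=cv2.INTER_CUBIC);cv2.imwrite("pics/s3.png",a)
for z in (.048,.064,.076): print(z,(proj("side",[.4914,-.0889,z])[0]-[x0,y0])*k)
E
```

```text
7.2 F [-0.1692 -0.1421 -1.4563] sd [0.6543 0.1565 0.3793] P [ 0.4918 -0.088   0.142 ] sd [0.0002 0.0002 0.0004] [-3.1415 -0.0006  0.0011]
0.048 [115.985  228.6879]
0.064 [115.2209 201.7411]
0.076 [114.6403 181.2642]
```

View pics/s3.png

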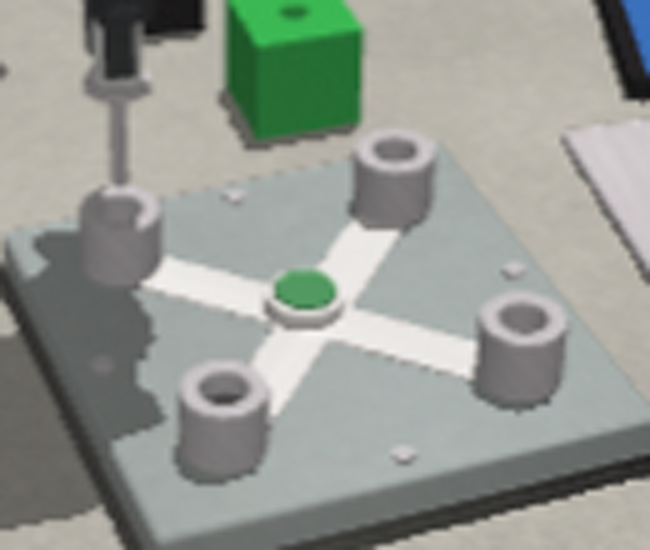

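The picture shows the rod over the near-left bore: rod at column 118–119, collar centre at about (121,207), so roughly 1 mm apart. I'll lower it into the bore, to just above and then just below the high-cap level.

{"name": "move_arm", "arguments": {
  "jaw": [255,255,255,255,255,255],
  "dp": [
    [0.0009,0,0.01],
    [0,0,0.01],
    [0,0,0.008],
    [0,0,0.002],
    [0,0,0.002],
    [0,0,0]
  ],
  "rotation": [
    [0,0,0],
    [0,0,0],
    [0,0,0],
    [0,0,0],
    [0,0,0],
    [0,0,0]
  ]
}}

```text
clock: 8.0
position: [0.4924, -0.0888, 0.1165]
tool_rot: [-3.142, -0.0, 0.0]
force: [-0.4, -0.3, -1.1]
grip_width: 0.0191
```

```bash
python3 -c "
from h import *
f,p=avg(6)"
```

```text
8.3 F [ 0.1363 -0.2311 -0.747 ] sd [0.4423 0.3667 0.3883] P [ 0.4924 -0.0889  0.1166] sd [0. 0. 0.] [ 3.1416 -0.0002  0.0002]
```

{"name": "move_arm", "arguments": {
  "jaw": [255,255,255],
  "dp": [
    [0,0,0.00125],
    [0,0,0],
    [0,0,0]
  ],
  "rotation": [
    [0,0,0],
    [0,0,0],
    [0,0,0]
  ]
}}

```text
clock: 8.68
position: [0.4924, -0.0888, 0.1155]
tool_rot: [-3.142, -0.0, 0.0]
force: [0.3, -0.2, -1.1]
grip_width: 0.0192
```

```bash
python3 -c "
from h import *
f,p=avg(6)"
```

```text
8.97 F [-0.3665  0.2788 -0.7414] sd [0.4426 0.391  0.2661] P [ 0.4924 -0.0888  0.1155] sd [0. 0. 0.] [-3.1416 -0.      0.0001]
```

{"name": "move_arm", "arguments": {
  "jaw": [255,255,255,255],
  "dp": [
    [0,0,0.00125],
    [0,0,0.00125],
    [0,0,0],
    [0,0,0]
  ],
  "rotation": [
    [0,0,0],
    [0,0,0],
    [0,0,0],
    [0,0,0]
  ]
}}

```text
clock: 9.48
position: [0.4924, -0.0889, 0.1135]
tool_rot: [3.142, -0.0, 0.0]
force: [-0.1, 1.2, -1.0]
grip_width: 0.0188
```

```bash
python3 -c "
from h import *
f,p=avg(6)"
```

```text
9.78 F [ 0.0154 -0.1497 -0.3677] sd [0.2938 0.2661 0.5127] P [ 0.4924 -0.0888  0.1135] sd [0. 0. 0.] [-3.1415  0.      0.0001]
```

{"name": "move_arm", "arguments": {
  "jaw": [255,255,255],
  "dp": [
    [0,0,0.001],
    [0,0,0],
    [0,0,0]
  ],
  "rotation": [
    [0,0,0],
    [0,0,0],
    [0,0,0]
  ]
}}

```text
clock: 10.15
position: [0.4924, -0.0888, 0.1127]
tool_rot: [-3.142, -0.0, 0.0]
force: [-0.5, 0.3, 0.3]
grip_width: 0.0187
```

```bash
python3 -c "
from h import *
f,p=avg(6)"
```

```text
10.45 F [ 0.2914 -0.3714  0.9732] sd [0.4872 0.651  0.5842] P [ 0.4924 -0.0888  0.1127] sd [0. 0. 0.] [-3.1416 -0.0001  0.0002]
```

Near left touches at TCP z ≈ 113.6 mm with about 1.8 N. That matches a normal cap, as a high one would touch at about 117 mm. Next is far left.

{"name": "move_arm", "arguments": {
  "jaw": [255,255,255,255,255,255,255,255,255],
  "dp": [
    [0,0,-0.0175],
    [0,0,-0.02],
    [0.0444,-0.0073,0],
    [0.0444,-0.0073,0],
    [0.0444,-0.0073,0],
    [0.0444,-0.0073,0],
    [0,0,0],
    [0,0,0.0125],
    [0,0,0]
  ],
  "rotation": [
    [0,0,0],
    [0,0,0],
    [0,0,0],
    [0,0,0],
    [0,0,0],
    [0,0,0],
    [0,0,0],
    [0,0,0],
    [0,0,0]
  ]
}}

```text
clock: 11.58
position: [0.6333, -0.0658, 0.1322]
tool_rot: [3.141, 0.002, -0.0]
force: [-0.7, 0.6, -1.8]
grip_width: 0.0189
```

```bash
python3 -c "
from h import *
f,p=avg(4)"
```

```text
11.78 F [ 0.4236  0.059  -1.3507] sd [0.4444 0.4265 0.3083] P [ 0.634  -0.0657  0.1329] sd [0.0002 0.0001 0.0002] [ 3.1416 -0.0002 -0.    ]
```

{"name": "move_arm", "arguments": {
  "jaw": [255,255,255,255,255,255],
  "dp": [
    [0,0,0.009],
    [0,0,0.007],
    [0,0,0.003],
    [0,0,0.002],
    [0,0,0],
    [0,0,0]
  ],
  "rotation": [
    [0,0,0],
    [0,0,0],
    [0,0,0],
    [0,0,0],
    [0,0,0],
    [0,0,0]
  ]
}}

```text
clock: 12.52
position: [0.6345, -0.0654, 0.116]
tool_rot: [-3.142, -0.0, 0.0]
force: [-0.1, -0.3, -0.9]
grip_width: 0.019
```

```bash
python3 -c "
from h import *
f,p=avg(6)"
```

```text
12.82 F [ 0.0554 -0.0982 -1.0922] sd [0.3732 0.4755 0.4627] P [ 0.6345 -0.0655  0.116 ] sd [0. 0. 0.] [-3.1416 -0.0001  0.0002]
```

{"name": "move_arm", "arguments": {
  "jaw": [255,255,255,255,255],
  "dp": [
    [0,0,0.0016],
    [0,0,0.0015],
    [0,0,0.001],
    [0,0,0],
    [0,0,0]
  ],
  "rotation": [
    [0,0,0],
    [0,0,0],
    [0,0,0],
    [0,0,0],
    [0,0,0]
  ]
}}

```text
clock: 13.45
position: [0.6345, -0.0654, 0.1127]
tool_rot: [-3.142, -0.0, 0.0]
force: [-0.5, 0.5, 0.1]
grip_width: 0.0192
```

```bash
python3 -c "
from h import *
f,p=avg(6)"
```

```text
13.75 F [-0.1071  0.3043  1.3588] sd [0.2437 0.1942 0.3326] P [ 0.6345 -0.0654  0.1127] sd [0. 0. 0.] [-3.1416 -0.0001  0.0001]
```

Far left is normal too, touched with about 2.3 N. Now far right.

{"name": "move_arm", "arguments": {
  "jaw": [255,255,255,255,255,255,255,255,255],
  "dp": [
    [0,0,-0.0175],
    [0,0,-0.02],
    [0.0074,0.0443,0],
    [0.0074,0.0443,0],
    [0.0074,0.0443,0],
    [0.0074,0.0443,0],
    [0,0,0],
    [0,0,0.0125],
    [0,0,0]
  ],
  "rotation": [
    [0,0,0],
    [0,0,0],
    [0,0,0],
    [0,0,0],
    [0,0,0],
    [0,0,0],
    [0,0,0],
    [0,0,0],
    [0,0,0]
  ]
}}

```text
clock: 14.88
position: [0.6578, -0.2058, 0.1319]
tool_rot: [-3.141, 0.001, 0.002]
force: [-0.3, -0.7, -0.9]
grip_width: 0.0188
```

{"name": "move_arm", "arguments": {
  "jaw": [255,255,255,255,255,255],
  "dp": [
    [0,0,0.009],
    [0,0,0.007],
    [0,0,0.003],
    [0,0,0.0018],
    [0,0,0],
    [0,0,0]
  ],
  "rotation": [
    [0,0,0],
    [0,0,0],
    [0,0,0],
    [0,0,0],
    [0,0,0],
    [0,0,0]
  ]
}}

```text
clock: 15.62
position: [0.6582, -0.2073, 0.1162]
tool_rot: [3.142, -0.0, 0.0]
force: [-0.1, 0.1, -1.2]
grip_width: 0.0188
```

```bash
python3 -c "
from h import *
f,p=avg(6)"
```

```text
15.93 F [-0.1993  0.2045 -1.0294] sd [0.4869 0.4956 0.743 ] P [ 0.6582 -0.2072  0.1161] sd [0. 0. 0.] [ 3.1416 -0.0001  0.0002]
```

{"name": "move_arm", "arguments": {
  "jaw": [255,255,255,255,255],
  "dp": [
    [0,0,0.0016],
    [0,0,0.0016],
    [0,0,0.001],
    [0,0,0],
    [0,0,0]
  ],
  "rotation": [
    [0,0,0],
    [0,0,0],
    [0,0,0],
    [0,0,0],
    [0,0,0]
  ]
}}

```text
clock: 16.55
position: [0.6582, -0.2072, 0.1127]
tool_rot: [-3.142, -0.0, 0.0]
force: [-1.0, 0.3, 0.6]
grip_width: 0.0187
```

```bash
python3 -c "
from h import *
f,p=avg(6)"
```

```text
16.85 F [-0.2487  0.4249  1.069 ] sd [0.5689 0.3694 0.2499] P [ 0.6582 -0.2072  0.1127] sd [0. 0. 0.] [-3.1416 -0.0001  0.0002]
```

Far right is normal as well, touched with about 2 N. So near right should be the high one, and I'll confirm it by touch.

{"name": "move_arm", "arguments": {
  "jaw": [255,255,255,255,255,255,255,255,255],
  "dp": [
    [0,0,-0.0175],
    [0,0,-0.02],
    [-0.0444,0.0074,0],
    [-0.0444,0.0074,0],
    [-0.0444,0.0074,0],
    [-0.0444,0.0074,0],
    [0,0,0],
    [0,0,0.0125],
    [0,0,0]
  ],
  "rotation": [
    [0,0,0],
    [0,0,0],
    [0,0,0],
    [0,0,0],
    [0,0,0],
    [0,0,0],
    [0,0,0],
    [0,0,0],
    [0,0,0]
  ]
}}

```text
clock: 17.98
position: [0.5165, -0.2304, 0.1319]
tool_rot: [-3.141, 0.001, 0.001]
force: [0.2, 0.1, -1.7]
grip_width: 0.0187
```

{"name": "move_arm", "arguments": {
  "jaw": [255,255,255,255,255,255],
  "dp": [
    [0,0,0.009],
    [0,0,0.007],
    [0,0,0.003],
    [0,0,0.0018],
    [0,0,0],
    [0,0,0]
  ],
  "rotation": [
    [0,0,0],
    [0,0,0],
    [0,0,0],
    [0,0,0],
    [0,0,0],
    [0,0,0]
  ]
}}

```text
clock: 18.73
position: [0.5161, -0.2309, 0.1161]
tool_rot: [-3.142, -0.0, 0.0]
force: [-0.9, 0.4, 1.0]
grip_width: 0.0191
```

```bash
python3 -c "
from h import *
f,p=avg(6)"
```

```text
19.02 F [-0.9396  1.1595  0.8924] sd [0.2045 0.5596 0.3406] P [ 0.5161 -0.2309  0.1161] sd [0. 0. 0.] [ 3.1416 -0.0002  0.0001]
```

Contact is already at about 1.9 N here at 116.1 mm, so near right is the high one. I'll press it down slowly.

{"name": "move_arm", "arguments": {
  "jaw": [255,255,255,255,255,255,255,255],
  "dp": [
    [0,0,0.0006],
    [0,0,0.0006],
    [0,0,0.0006],
    [0,0,0.0006],
    [0,0,0.0006],
    [0,0,0.0006],
    [0,0,0],
    [0,0,0]
  ],
  "rotation": [
    [0,0,0],
    [0,0,0],
    [0,0,0],
    [0,0,0],
    [0,0,0],
    [0,0,0],
    [0,0,0],
    [0,0,0]
  ],
  "squeeze": 90
}}

```text
clock: 20.02
position: [0.5163, -0.2309, 0.1134]
tool_rot: [3.141, -0.0, 0.0]
force: [-1.4, 0.9, 7.0]
grip_width: 0.0183
```

```bash
python3 -c "
from h import *
f,p=avg(4)"
```

```text
20.23 F [-1.4441  1.1397  6.8155] sd [0.3599 0.2239 0.9823] P [ 0.5163 -0.231   0.1134] sd [0. 0. 0.] [ 3.1414 -0.0005  0.0002]
```

{"name": "move_arm", "arguments": {
  "jaw": [255,255,255,255,255,255],
  "dp": [
    [0,0,0.0006],
    [0,0,0.0006],
    [0,0,0.0006],
    [0,0,0.0006],
    [0,0,0],
    [0,0,0]
  ],
  "rotation": [
    [0,0,0],
    [0,0,0],
    [0,0,0],
    [0,0,0],
    [0,0,0],
    [0,0,0]
  ]
}}

```text
clock: 20.98
position: [0.5164, -0.231, 0.1117]
tool_rot: [3.141, -0.001, 0.0]
force: [-2.2, 1.8, 11.1]
grip_width: 0.0183
```

```bash
python3 -c "
from h import *
f,p=avg(4)"
```

```text
21.18 F [-2.3377  1.8463 10.6456] sd [0.2443 0.432  0.3233] P [ 0.5164 -0.231   0.1117] sd [0. 0. 0.] [ 3.1413 -0.0008  0.0002]
```

{"name": "move_arm", "arguments": {
  "jaw": [255,255,255,255],
  "dp": [
    [0,0,0.0005],
    [0,0,0.0005],
    [0,0,0],
    [0,0,0]
  ],
  "rotation": [
    [0,0,0],
    [0,0,0],
    [0,0,0],
    [0,0,0]
  ]
}}

```text
clock: 21.68
position: [0.5167, -0.231, 0.1115]
tool_rot: [3.141, -0.001, 0.0]
force: [-4.0, 2.9, 20.5]
grip_width: 0.0184
```

```bash
python3 -c "
from h import *
f,p=avg(4)"
```

```text
21.88 F [-3.7834  2.7197 20.6126] sd [0.5221 0.2822 0.5654] P [ 0.5167 -0.231   0.1115] sd [0. 0. 0.] [ 3.1411 -0.0015  0.0001]
```

It's at the stop: about 21 N with no further travel. I'll back off to 112.7 mm, where a level cap should give about 2 N.

{"name": "move_arm", "arguments": {
  "jaw": [255,255,255,255,255],
  "dp": [
    [0,0,-0.001],
    [0,0,-0.001],
    [0,0,-0.0008],
    [0,0,0],
    [0,0,0]
  ],
  "rotation": [
    [0,0,0],
    [0,0,0],
    [0,0,0],
    [0,0,0],
    [0,0,0]
  ]
}}

```text
clock: 22.5
position: [0.5161, -0.2309, 0.1125]
tool_rot: [3.142, 0.0, 0.0]
force: [0.0, 1.4, 1.9]
grip_width: 0.018
```

```bash
python3 -c "
from h import *
f,p=avg(6)"
```

```text
22.8 F [-0.8402  0.5802  1.4904] sd [0.48   0.486  0.3241] P [ 0.5161 -0.2309  0.1126] sd [0. 0. 0.] [-3.1416  0.      0.0002]
```

Load is 2.4 N at 112.6 mm, the same as the other three, so the cap is now level with them. Now I return the rod to the block.

{"name": "move_arm", "arguments": {
  "jaw": [255,255,255,255],
  "dp": [
    [0,0,-0.02],
    [0,0,-0.03],
    [0,0,-0.0265],
    [0,0,0]
  ],
  "rotation": [
    [0,0,0],
    [0,0,0],
    [0,0,0],
    [0,0,0]
  ]
}}

```text
clock: 23.3
position: [0.5169, -0.2312, 0.1759]
tool_rot: [3.14, -0.003, 0.0]
force: [0.5, 0.7, -2.2]
grip_width: 0.0185
```

{"name": "move_arm", "arguments": {
  "jaw": [255,255,255,255,255,255,255,255,255,255],
  "dp": [
    [0.0043,-0.0534,0],
    [0.0043,-0.0534,0],
    [0.0043,-0.0534,0],
    [0.0043,-0.0534,0],
    [0.0043,-0.0534,0],
    [0.0043,-0.0534,0],
    [0.0043,-0.0534,0],
    [0.0043,-0.0534,0],
    [0.0043,-0.0534,0],
    [0.0043,-0.0534,0]
  ],
  "rotation": [
    [0,0,0],
    [0,0,0],
    [0,0,0],
    [0,0,0],
    [0,0,0],
    [0,0,0],
    [0,0,0],
    [0,0,0],
    [0,0,0],
    [0,0,0]
  ]
}}

```text
clock: 24.55
position: [0.5501, 0.1976, 0.1734]
tool_rot: [3.141, 0.001, 0.0]
force: [0.9, 0.2, -1.2]
grip_width: 0.0181
```

```bash
python3 -c "
from h import *
f,p=avg(10)"
```

```text
25.05 F [-0.8343  0.3986 -1.2331] sd [1.4469 2.3375 0.5066] P [0.5501 0.1973 0.1735] sd [0.0004 0.003  0.0002] [ 3.1414 -0.     -0.001 ]
```

{"name": "move_arm", "arguments": {
  "jaw": [255,255,255,255],
  "dp": [
    [0,0,0.02],
    [0,0,0.0225],
    [0,0,0],
    [0,0,0]
  ],
  "rotation": [
    [0,0,0],
    [0,0,0],
    [0,0,0],
    [0,0,0]
  ]
}}

```text
clock: 25.55
position: [0.5504, 0.1964, 0.1397]
tool_rot: [3.142, 0.0, 0.0]
force: [0.5, -0.3, -1.0]
grip_width: 0.0183
```

```bash
python3 -c "
from h import *
f,p=avg(6)
s=grab_frame('side')
cv2.imwrite('pics/s4.png',cv2.resize(s[100:220,220:340],(600,600),interpolation=cv2.INTER_CUBIC))"
```

```text
25.85 F [-0.075  -0.3508 -1.2946] sd [0.6225 0.5203 0.4466] P [0.5506 0.1964 0.1402] sd [0.     0.     0.0001] [-3.1414 -0.0005  0.0002]
```

View pics/s4.png

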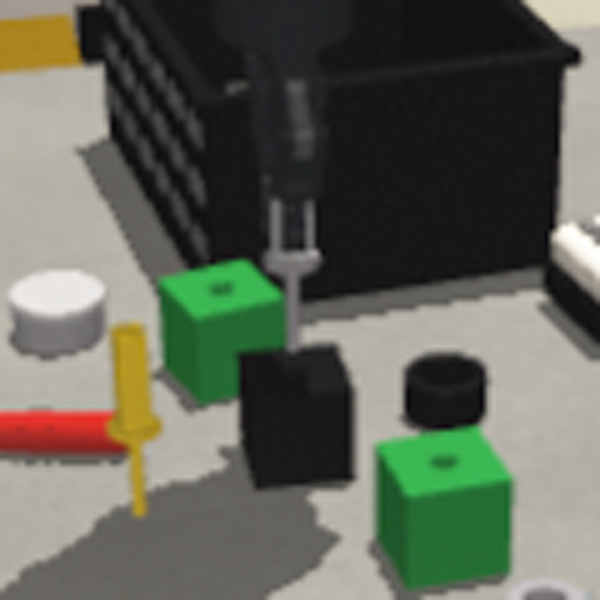

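The picture shows the rod upright over the block, tip near (292,350) just above the block's top, at the same xy as when I took it out. I'll insert it slowly.

{"name": "move_arm", "arguments": {
  "jaw": [255,255,255,255,255,255],
  "dp": [
    [0,0,0.006],
    [0,0,0.008],
    [0,0,0.01],
    [0,0,0.012],
    [0,0,0],
    [0,0,0]
  ],
  "rotation": [
    [0,0,0],
    [0,0,0],
    [0,0,0],
    [0,0,0],
    [0,0,0],
    [0,0,0]
  ]
}}

```text
clock: 26.65
position: [0.5505, 0.1964, 0.1111]
tool_rot: [-3.142, 0.0, 0.0]
force: [-0.5, 0.9, -1.2]
grip_width: 0.0184
```

```bash
python3 -c "
from h import *
f,p=avg(4)"
```

```text
26.85 F [ 0.4678 -0.0652 -1.4878] sd [0.5344 0.4235 0.448 ] P [0.5505 0.1964 0.1113] sd [0. 0. 0.] [-3.1414 -0.0004  0.0002]
```

{"name": "move_arm", "arguments": {
  "jaw": [255,255,255,255,255,255,255],
  "dp": [
    [0,0,0.012],
    [0,0,0.015],
    [0,0,0.015],
    [0,0,0.006],
    [0,0,0.0015],
    [0,0,0],
    [0,0,0]
  ],
  "rotation": [
    [0,0,0],
    [0,0,0],
    [0,0,0],
    [0,0,0],
    [0,0,0],
    [0,0,0],
    [0,0,0]
  ]
}}

```text
clock: 27.72
position: [0.5506, 0.1963, 0.0717]
tool_rot: [-3.141, -0.0, 0.0]
force: [-0.9, 0.2, -1.3]
grip_width: 0.0187
```

```bash
python3 -c "
from h import *
f,p=avg(4)"
```

```text
27.93 F [ 0.2493 -0.2658 -1.0945] sd [0.5202 0.1408 0.922 ] P [0.5505 0.1963 0.0717] sd [0.     0.     0.0001] [-3.1415 -0.0003  0.0001]
```

{"name": "move_arm", "arguments": {
  "jaw": [255,255,0,0,0,0,0,0],
  "dp": [
    [0,0,0.0014],
    [0,0,0],
    [0,0,0],
    [0,0,0],
    [0,0,0],
    [0,0,0],
    [0,0,0],
    [0,0,0]
  ],
  "rotation": [
    [0,0,0],
    [0,0,0],
    [0,0,0],
    [0,0,0],
    [0,0,0],
    [0,0,0],
    [0,0,0],
    [0,0,0]
  ]
}}

```text
clock: 28.92
position: [0.5504, 0.1963, 0.0703]
tool_rot: [-3.142, -0.0, 0.0]
force: [0.1, 0.2, -0.4]
grip_width: 0.0855
```

```bash
python3 -c "
from h import *
f,p=avg(2);print(bot.observe()['grip_width'])"
```

```text
29.02 F [ 0.3535 -0.0967 -0.2827] sd [0.4708 0.3519 0.4536] P [0.5504 0.1963 0.0703] sd [0. 0. 0.] [-3.1416  0.0001  0.0002]
0.08541564952203469
```

Now up, gently at first, and clear.

{"name": "move_arm", "arguments": {
  "jaw": [0,0,0,0,0,0,0],
  "dp": [
    [0,0,-0.02],
    [0,0,-0.05],
    [0,0,-0.06],
    [0,0,-0.06],
    [0,0,-0.06],
    [0,0,0],
    [0,0,0]
  ],
  "rotation": [
    [0,0,0],
    [0,0,0],
    [0,0,0],
    [0,0,0],
    [0,0,0],
    [0,0,0],
    [0,0,0]
  ]
}}

```text
clock: 29.9
position: [0.5502, 0.1962, 0.2707]
tool_rot: [-3.142, -0.0, 0.0]
force: [-0.0, -0.3, -0.2]
grip_width: 0.0855
```

```bash
python3 - <<'E'
from h import *
s=grab_frame("side");t=grab_frame("top");o=bot.observe();print(o['clock'],o['position'],o['qd'])
s0=cv2.imread("pics/side0.png")
a=np.vstack([s0[140:260,235:375],s[140:260,235:375]])
cv2.imwrite("pics/fin.png",cv2.resize(a,None,fx=2.5,fy=2.5,interpolation=cv2.INTER_CUBIC))
b=s.max(2)[152:176,272:286].astype(int);b0=s0.max(2)[152:176,272:286].astype(int);print("rod patch diff",np.abs(b-b0).mean())
E
```

```text
30.0 [0.5499 0.1961 0.2697] [-0.0016  0.0072 -0.0005 -0.0005 -0.0009  0.001   0.0004]
rod patch diff 6.705357142857143
```

View pics/fin.png

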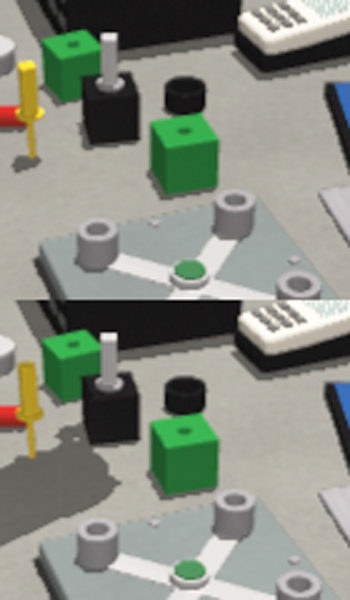

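The before (upper) and after (lower) halves match: the rod stands upright and seated in the black block at (108,360), and the level, cup and other things haven't moved. I'm handing the job in.

```bash
python3 -c "
from workcell import workorder
print(workorder.job_done())"
```

```text
the job is handed in; nothing more can be done
None
```

The near-right buffer was the high one. I pressed it to its stop, put the rod back in its block, and handed the job in at about 30 s of the 58 s allowed.

- **Feeling the caps:** I touched the caps in order: near left, far left, far right, near right. The first three gave about 2 N at a tool height of 112.7 mm and nothing at about 116 mm. Near right already gave about 2 N at 116.1 mm, so it stood about 3.5 mm higher.
- **Pressing:** I pressed near right slowly until it stopped moving, at about 21 N. That is slightly over the 12–20 N given for seating it but well under the 35 N limit. Re-touched afterwards, it gave about 2.4 N at 112.6 mm, level with the others.
- **Rod back in the block:** It went in with no side force. The last side picture shows it upright and seated, with the gripper open and well clear above it.
- **Other things:** The level, cup and look-alikes were unmoved in that picture. It was a crop, so I did not check the tin, screwdriver and disc case fully, though the arm never went near them.
- **Disagreements:**
  - The side camera put heights about 3 mm low compared with the given sizes, so I set the touch heights by feel.
  - The position reading wobbled briefly above the block before settling.

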